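# Press the stud home in a wooden amulet tag

## Task

Take the long wooden tag whose brass stud still stands proud, lay it in the nest of the hand press, stud end first and stud up, and slide it gently home against the stop. Then close the press's two handles by pushing the upper one down onto the lower until the resistance peaks and gives and the stud is home, stop at once without forcing it, and let the handle rise again; leave the tag seated in the press and do not disturb the other things on the desk.

Things in the scene. Friction and masses are not known exactly. Their poses are not given: they have to be found in the camera images.
- tag_center (a point): centre (half-way up) of the loose wooden tag to be worked on: a flat bar 130 mm long (its x), 36 mm wide (its y), 10 mm thick (its z), about 60 g, lying flat. Its x points to the end that carries a brass button stud (cap 18 mm across, 3 mm thick; its top stands 9 mm over the wood before pressing, 3 mm after). Grip it across its width, at tag_grip
- tag_stud (a point): the point on the tag's upper wooden face under the stud, 45 mm ahead of the tag's centre (20 mm from its front end), axes as the tag's
- stud (a joint): how far the stud is pressed into the tag (m): 0 proud, 0.006 fully home. Its resistance grows to about 20 N on the stud at 2.5 mm, then eases; past 5 mm it pulls itself home and stays. Short of that it springs back up
- press: the hand press, grey and steel, screwed to the desk: two handles, one above the other, hinged at the far end. Origin on the desk under the punch; x points from the handles to the hinge, z up. The lower handle is part of the fixed foot, its top 20 mm over the desk. The hinge lies at x = 60 mm, 75 mm up. Pushing on the press with more than 25 N spoils the work
- press_nest (a point): point on the nest floor (30 mm over the desk) under the punch, axes as the press's. The nest is an open channel along y with walls 8 mm high, 39 mm apart, open at y = +62 mm (flared), closed by the stop. A tag that is home has its stud point 10 mm above this point and its x along -y, tail out of the mouth. The open punch hangs 39 mm (6 more or less) over the floor: go in low
- press_stop: steel stop bar at the closed (-y) end of the nest, 45 mm wide, 12 mm high; its face is 20 mm from the punch's axis. More than 25 N of the tag against it dents the wood
- press_lever (a joint): angle of the upper handle (rad): 0 level, 0.40 fully open, held there by a spring and returning when let go. The stud goes home somewhere between -0.12 and 0.12: the punch is screwed up to 6 mm longer or shorter each time, not reported: feel for it. The push at the grip is 1 to 3 N at first, rises to a peak of 8 to 10 N, falls off as the stud gives way, then climbs steeply when it is home
- press_handle (a point): middle of the top of the upper handle's black grip (60 mm along the handle, 36 mm wide, 12 mm thick), to be pushed down with closed fingers; 180 mm from the hinge, 6 mm above the handle's centre line. The punch is 60 mm from the hinge
- tag_plain: another tag of the same wood and size, without a stud: leave alone
- plaque: a small wooden plaque 78 by 74 by 8 mm with a stepped gable end: leave alone
- coin: a coin 27 mm across lying on the desk: leave alone
- handstamp: a turned wooden hand stamp 72 mm high: leave alone
- pencup: a white cup 72 mm across, 90 mm high: leave alone
- tag_grip (a point): where to grip the tag, half-way up: 35 mm behind its centre, 80 mm behind the stud, so that the gripper stays clear of the press's upper handle. Axes as the tag's

How it is judged:
By the outcome, as a careful person would: the job done as asked, in the order asked, and still so for the second after the job is handed in, with the robot touching nothing.
It also fails if it takes over 67 s, if anything falls off the work surface, if the arm or the gripper's body presses on something with over 40 N, if the wrist force passes 120 N, or if a joint passes its speed limit or range.

## Robot

A 6-joint arm with a two-finger parallel gripper is mounted at the origin on the work surface. World frame = base frame: x ahead of the robot, y to its left, z up, the work surface at z = 0. Lengths are in m, angles in rad, forces in N, time in s.
With the tool pointing down it reaches from about 0.35 to 0.85 m from the base axis. Payload 8.1 kg.
Tool frame: the origin (TCP) lies at the centre of the arm's flange, where the gripper is bolted on; the fingertips stand 186 mm ahead of it and the grasp point (between the pads) lies 167 mm ahead of it; z points along the fingers, y is the line along which they close (so a half turn about z gives the same grasp; the last joint's range is limited). The gripper opens to 93 mm and grips with 3 to 60 N. Pads are 15 mm wide; open, the fingers measure 128 mm over their backs; the gripper's body (75 mm by 188 mm) begins 65 mm behind the grasp point.
Start: joints at [1.187, 0.13, 1.488, -0, 1.523, -0.085], TCP at [0.177, 0.573, 0.405] pointing down, gripper open.
Joint ranges: [-2.96, 2.96], [-0.89, 2.26], [0.02, 2.5], [-1.34, 4.48], [0, 2.73], [-2.66, 2.66]. Speed limits (rad/s): [2.39, 2.39, 2.79, 3.14, 3.14, 3.14].

## Interface

Orientations are given as a rotation vector (axis times angle).
In Python, from plant import robot gives the robot as it stands.
- The arm moves only by the tool apply_moves, never from a script. Its argument "series" is a list of rows, each a list of 2 entries, a list of its own where there are three numbers: the shift along the tool's x, y, z in mm, then the turn, a rotation vector about the tool's x, y, z in rad. A call has 1 to 12 rows; each row shifts and turns the commanded pose from where the row before left it, along the tool's axes as they then stand; what a row does not reach is not made up. A row lasts 1/12 s, in which the tool goes at most 41.7 mm and 7.16 degrees, less where a joint would pass 70% of its speed; a pose out of reach is approached as far as the arm can. A call is refused whole if a number of a shift passes 41.7 or a number of a turn 0.125, either way. A call with a gripper value outside its range is refused whole. "claw" is the opening, from 0 (shut) to 1 (fully open), set as the call begins (left out, the last holds). The fingers move at their own pace and stop on an object; "newtons" is the grip in N (left out, the last holds). Time passes only in rows, so rows that do not move let the fingers close. It gives the time, the measured TCP pose, the force, the opening and the grip force at its end, in the units of the state.
- robot.read_state(): the state, without advancing time (a new reading comes with each control period).
- robot.read_camera(name): name is "scene" or "top" or "wrist"; returns (picture, depth): 384x512x3 uint8, blue, green, red; 384x512 float32, m along the optical axis (not along the pixel's ray), 0 where there is no reading.
- robot.calibration(name): a dict with "fx", "fy", "cx", "cy" (pixels), "extrinsics" (4x4, takes a point from world to camera coordinates). Camera axes: x right, y down, z forward; pixel columns grow to the right and rows downward; lengths in m; the calibration is good to about 2 mm. A picture is of the moment at which its call begins: read the wrist's pose just before it. calibration takes no time and is no camera call; for the wrist camera it gives the pose at the moment of the call.
- robot.close_job(): hands the job in; it is judged then, once.
The state is a dict: "t": time; "q": joint angles; "dq": joint speeds; "joint_torque": joint torques, N m; "tool_pos": TCP position; "orientation": TCP orientation; "force": force on the tool from outside, world axes, zero at the start; "wrist_torque": the same for the moment, N m; "opening": finger opening in m; "gripper_force": force on a finger pad.
Only numpy, scipy, OpenCV 4.12 (cv2) and the standard library are available. Lean on these libraries where they do the work, as an engineer would, in place of code of your own. Each camera call takes 0.05 s, during which the arm holds its last target. There are 200 camera calls.

## Working session

There is one attempt and no reset: what is moved stays moved. The work goes in short steps, Python scripts to look and compute and a tool call to move; the robot and the scene stay as the last step left them, time stands still between calls to the robot, and variables do not carry over. Pictures are saved under pics/ and viewed, at most 10 in all, crops included, and the job is handed in when it is done.

Besides the shell and the picture viewer there is one more tool, called after "Request:" as name([rows], argument=value, ...), one row to a line, values as JSON. apply_moves: Moves the arm, as the interface text tells. Its arguments: {"type":"object","properties":{"series":{"type":"array"},"claw":{"type":"number"},"newtons":{"type":"number"}},"required":["series"]}

```bash
mkdir -p pics; ls
python3 - <<'E'
from plant import robot
import cv2,numpy as np
for n in("top","scene"):
    im,d=robot.read_camera(n); cv2.imwrite(f"pics/{n}0.png",im); np.savez(f"pics/{n}0.npz",im=im,d=d)
    c=robot.calibration(n); print(n,c["fx"],c["cx"],c["cy"],np.round(c["extrinsics"],3).tolist())
s=robot.read_state(); print({k:np.round(v,3).tolist() for k,v in s.items()})
E
```

```text
pics
top 403.4321940489672 254.69032158303514 192.66807303684206 [[0.008, -1.0, -0.003, -0.077], [-0.983, -0.008, -0.184, 0.566], [0.184, 0.005, -0.983, 0.898], [0.0, 0.0, 0.0, 1.0]]
scene 346.7626360859238 257.2993059774737 194.30448976265203 [[-0.619, 0.785, -0.016, 0.416], [0.629, 0.483, -0.609, -0.294], [-0.471, -0.387, -0.793, 1.157], [0.0, 0.0, 0.0, 1.0]]
{'t': 0.1, 'q': [1.187, 0.131, 1.489, -0.0, 1.523, -0.085], 'dq': [0.001, 0.0, -0.001, -0.0, 0.001, 0.0], 'joint_torque': [0.001, -56.133, -49.31, 0.077, 0.029, 0.0], 'tool_pos': [0.177, 0.573, 0.404], 'orientation': [-0.468, -3.106, 0.002], 'force': [-0.215, -0.263, 0.348], 'wrist_torque': [-0.019, -0.014, 0.006], 'gripper_force': 0.0, 'opening': 0.093}
```

View pics/top0.png

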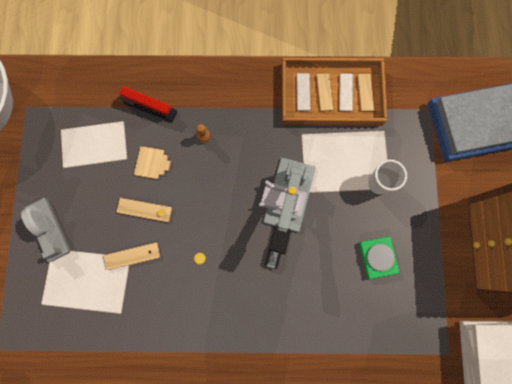

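View pics/scene0.png

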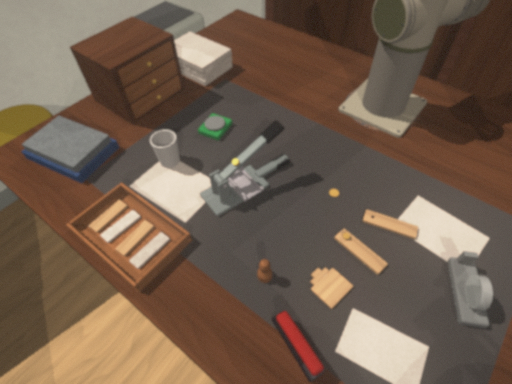

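The top view shows the studded tag at about (144,210), with its stud at (161,213) pointing right. The plain tag (with a hole) is at (131,257) and the coin at (200,259). The press is around (290,190): hinge up at (295,165), grip at (277,248), and the nest mouth on the left at about (265,195).

```bash
cat > h.py <<'E'
import numpy as np,cv2
from plant import robot
def cam(n):
    c=robot.calibration(n); E=np.array(c["extrinsics"]); return c,E[:3,:3],E[:3,3]
def ray(cal,uv,z):
    """cast pixels on plane z"""
    c,R,t=cal; uv=np.atleast_2d(np.array(uv,float)); o=-R.T@t
    d=np.c_[(uv[:,0]-c["cx"])/c["fx"],(uv[:,1]-c["cy"])/c["fy"],np.ones(len(uv))]@R
    return o+d*((z-o[2])/d[:,2])[:,None]
def cloud(cal,d):
    c,R,t=cal; v,u=np.indices(d.shape)
    p=np.dstack([(u-c["cx"])/c["fx"]*d,(v-c["cy"])/c["fy"]*d,d])
    return (p-t)@R
def rect(mask,cal,z):
    cs,_=cv2.findContours(mask.astype(np.uint8),0,1); k=max(cs,key=cv2.contourArea)[:,0]
    P=ray(cal,k,z)[:,:2]; return cv2.minAreaRect((P*1000).astype(np.float32)),k
def two(c1,p1,c2,p2):
    """closest point of two rays"""
    A=[];b=[]
    for (c,R,t),p in((c1,p1),(c2,p2)):
        x=(p[0]-c["cx"])/c["fx"];y=(p[1]-c["cy"])/c["fy"]
        A+=[R[0]-x*R[2],R[1]-y*R[2]]; b+=[x*t[2]-t[0],y*t[2]-t[1]]
    return np.linalg.lstsq(np.array(A),np.array(b),rcond=None)[0]
E
python3 - <<'E'
from h import *
T=np.load("pics/top0.npz");S=np.load("pics/scene0.npz");ct,cs=cam("top"),cam("scene")
out=[]
P=cloud(ct,T["d"])
for nm,f,c,box,sb in(("top",T,ct,(110,190,180,230),(150,200,175,226)),("scene",S,cs,(325,222,395,280),(335,228,360,252))):
    im=f["im"];h=cv2.cvtColor(im,cv2.COLOR_BGR2HSV);x0,y0,x1,y1=box
    m=np.zeros(h.shape[:2],bool);m[y0:y1,x0:x1]=((h[...,1]>70)&(h[...,2]>90))[y0:y1,x0:x1]
    r,k=rect(m,c,.010);print(nm,"tag",np.round(r[0],1),np.round(r[1],1),round(r[2],1),"px",cv2.minAreaRect(k)[0])
    g=np.zeros_like(m);g[sb[1]:sb[3],sb[0]:sb[2]]=((h[...,1]>165)&(h[...,2]>150))[sb[1]:sb[3],sb[0]:sb[2]]
    v,u=np.nonzero(g);print(" stud px",u.mean() if len(u) else 0,v.mean() if len(v) else 0,len(u)); out.append((u.mean(),v.mean()))
print("stud2view",two(ct,out[0],cs,out[1]))
v,u=np.nonzero(m)
for a,b in((144,208),(161,213),(292,190),(277,255),(277,245),(285,237),(272,190),(295,165),(301,220)):print((a,b),np.round(P[b,a]*1000))
im=T["im"][145:280,235:325];cv2.imwrite("pics/pressT.png",cv2.resize(im,None,fx=4.4,fy=4.4,interpolation=2)[:600])
im2=S["im"][110:225,190:300];im2=cv2.resize(im2,None,fx=4,fy=4,interpolation=2)
A=np.zeros((600,800,3),np.uint8);a=cv2.resize(im,None,fx=4,fy=4,interpolation=2);A[:540,:360]=a;A[:460,360:800]=im2;cv2.imwrite("pics/press.png",A)
E
```

```text
top tag [530.9 198. ] [136.   41.4] 80.0 px (143.89059448242188, 209.5908660888672)
 stud px 160.5 212.5 28
scene tag [533.1 198.6] [136.   46.1] 80.1 px (360.2937927246094, 250.2461395263672)
 stud px 0 0 0
 ** On entry to DLASCL parameter number  4 had an illegal value
 ** On entry to DLASCL parameter number  4 had an illegal value<stdin>:10: RuntimeWarning: Mean of empty slice.
  ret = ret.dtype.type(ret / rcount)
Traceback (most recent call last):
  File "h.py", line 23, in two
    return np.linalg.lstsq(np.array(A),np.array(b),rcond=None)[0]
           ~~~~~~~~~~~~~~~^^^^^^^^^^^^^^^^^^^^^^^^^^^^^^^^^^^^
numpy.linalg.LinAlgError: SVD did not converge in Linear Least Squares
```

Run:
```python
from h import *
T=np.load("pics/top0.npz");S=np.load("pics/scene0.npz");ct,cs=cam("top"),cam("scene")
P=cloud(ct,T["d"]);Q=cloud(cs,S["d"])
print("stud@19mm",np.round(ray(ct,(160.5,212.5),.018)*1000))
print("tag2view",np.round(two(ct,(143.9,209.6),cs,(360.3,250.2))*1000))
for a,b in((144,208),(161,213),(292,190),(277,255),(277,245),(285,237),(272,190),(295,165),(301,220)):print((a,b),np.round(P[b,a]*1000))
# press pts from depth, both views: black grip top
for nm,c,f,X,(x0,y0,x1,y1) in(("top",ct,T,P,(255,215,300,275)),("scene",cs,S,Q,(240,115,295,160))):
    g=f["im"].max(2)[y0:y1,x0:x1]; Z=X[y0:y1,x0:x1]
    k=(g<42)&(Z[...,2]>.06)&(Z[...,2]<.2); p=Z[k]
    print(nm,"grip",k.sum(),np.round(p.mean(0)*1000),np.round(p.min(0)*1000),np.round(p.max(0)*1000))
im=T["im"][145:280,235:325];im2=S["im"][110:225,190:300]
A=np.zeros((600,800,3),np.uint8);A[:540,:360]=cv2.resize(im,None,fx=4,fy=4,interpolation=2);A[:460,360:800]=cv2.resize(im2,None,fx=4,fy=4,interpolation=2);cv2.imwrite("pics/press.png",A)
```

```text
stud@19mm [[523. 155.  18.]]
tag2view [531. 200.   6.]
(144, 208) [535. 198.  11.]
(161, 213) [522. 153.  19.]
(292, 190) [ 563. -156.  109.]
(277, 255) [ 423. -127.   18.]
(277, 245) [ 439. -120.  158.]
(285, 237) [ 456. -137.  147.]
(272, 190) [ 578. -115.   29.]
(295, 165) [ 646. -173.   10.]
(301, 220) [ 508. -186.    9.]
top grip 58 [ 441. -115.  155.] [ 423. -139.  138.] [ 478. -103.  160.]<stdin>:11: RuntimeWarning: Mean of empty slice.
  ret = um.true_divide(
Traceback (most recent call last):
ValueError: zero-size array to reduction operation minimum which has no identity
```

Request:
apply_moves([
  [[-37,-18,2],[0,0,0]],
  [[-37,-18,2],[0,0,0]],
  [[-37,-18,2],[0,0,0]],
  [[-37,-18,2],[0,0,0]],
  [[-37,-18,2],[0,0,0]],
  [[-37,-18,2],[0,0,0]],
  [[-37,-18,2],[0,0,0]],
  [[-37,-18,2],[0,0,0]],
  [[-37,-18,2],[0,0,0]],
  [[-37,-18,2],[0,0,0]],
  [[-37,-18,2],[0,0,0]],
  [[-37,-18,2],[0,0,0]],
], claw=1)

```text
t: 1.1
tool_pos: [0.5384, 0.2345, 0.3802]
orientation: [-0.468, -3.106, 0.0]
force: [-0.0, 0.1, 0.7]
opening: 0.093
gripper_force: 0.0
```

Request:
apply_moves([
  [[0,0,0],[0,0,0.12]],
  [[0,0,0],[0,0,0.12]],
  [[0,0,0],[0,0,0.12]],
  [[0,0,0],[0,0,0.12]],
  [[0,0,0],[0,0,0.12]],
  [[0,0,0],[0,0,0.12]],
  [[0,0,0],[0,0,0.12]],
  [[0,0,0],[0,0,0.12]],
  [[0,0,0],[0,0,0.12]],
  [[0,0,0],[0,0,0.12]],
  [[0,0,0],[0,0,0.12]],
  [[0,0,0],[0,0,0.12]],
])

```text
t: 2.1
tool_pos: [0.5372, 0.2362, 0.3801]
orientation: [-2.406, -2.02, 0.002]
force: [-0.4, -0.5, -0.1]
opening: 0.0929
gripper_force: 0.0
```

```bash
cat >> h.py <<'E'
from scipy.spatial.transform import Rotation as Ro
def pose():
    s=robot.read_state(); return s,np.array(s["tool_pos"])*1000,Ro.from_rotvec(s["orientation"]).as_matrix()
def togo(target):
    s,p,R=pose(); print("t",round(s["t"],2),"p",np.round(p,1),"toolx",np.round(R[:,0],3),"tooly",np.round(R[:,1],3),"z",np.round(R[:,2],3),"go(tool mm)",np.round(R.T@(np.array(target)-p),1),"F",np.round(s["force"],1))
E
python3 - <<'E'
from h import *
s,p,R=pose();cal=cam("wrist");im,d=robot.read_camera("wrist")
np.savez("pics/w1.npz",im=im,d=d);togo([537,233,189])
T=np.load("pics/top0.npz");S=np.load("pics/scene0.npz")
A=np.zeros((600,800,3),np.uint8);A[:300,:400]=cv2.resize(im,(400,300))
A[:300,400:]=cv2.resize(T["im"][145:280,225:405],(400,300),interpolation=2);A[300:,:400]=cv2.resize(S["im"][105:225,180:340],(400,300),interpolation=2)
cv2.imwrite("pics/mix.png",A)
P=cloud(cal,d)
h=cv2.cvtColor(im,cv2.COLOR_BGR2HSV)
m=(P[...,2]>.006)&(P[...,2]<.03)&(abs(P[...,0]-.531)<.05)&(abs(P[...,1]-.198)<.09)&(h[...,1]>60)
r,k=rect(m,cal,.010);print("wrist tag",r, "z med",np.median(P[m][:,2]))
st=m&(P[...,2]>.0155);print("stud",P[st].mean(0),st.sum())
E
```

```text
t 2.15 p [537.2 236.2 380.2] toolx [ 0.182  0.983 -0.001] tooly [ 0.983 -0.182 -0.001] z [-0.001 -0.    -1.   ] go(tool mm) [ -3.1   0.5 191.2] F [-0.3  0.6  0.9]
wrist tag ((530.873779296875, 199.37844848632812), (129.0879364013672, 35.818790435791016), 80.06155395507812) z med 0.009859650045795155
stud [0.52328521 0.15555385 0.01874521] 196
```

View pics/mix.png

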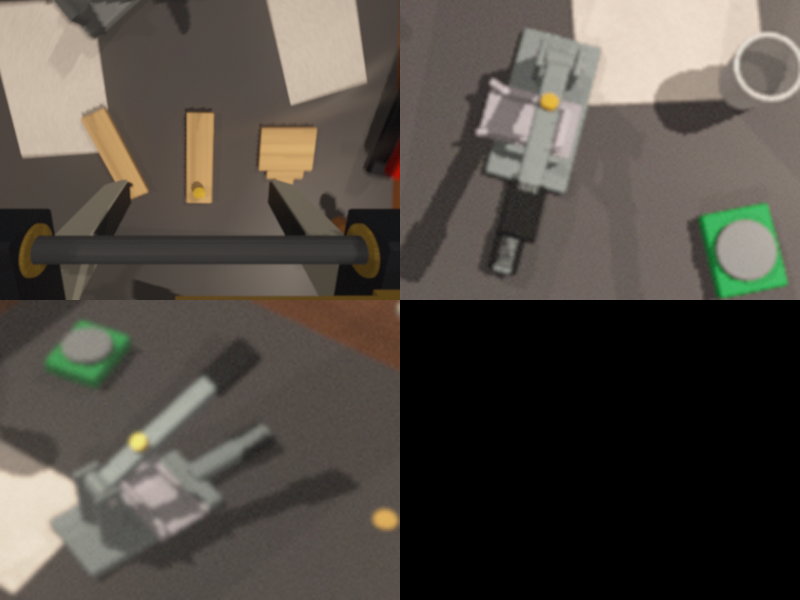

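Bottom-left and top-right are crops of the press. The mouth side is on its left (px ~270,190), and the gold knob is at about (292,190). In the wrist picture the tag is clean, its centre measured at (531,199) mm and 129x36 mm. Two views agree, so I'll grasp it.

Request:
apply_moves([
  [[-2,0,40],[0,0,0.01]],
  [[0,0,40],[0,0,0]],
  [[0,0,40],[0,0,0]],
  [[0,0,30],[0,0,0]],
  [[0,0,20],[0,0,0]],
  [[0,0,10],[0,0,0]],
  [[0,0,6],[0,0,0]],
  [[0,0,5],[0,0,0]],
  [[0,0,0],[0,0,0]],
], claw=0.6)

```text
t: 2.9
tool_pos: [0.5374, 0.2344, 0.1901]
orientation: [2.409, 2.016, 0.001]
force: [-0.6, 0.8, -0.5]
opening: 0.0559
gripper_force: 0.0
```

Request:
apply_moves([
  [[0,0,0],[0,0,0]],
  [[0,0,0],[0,0,0]],
  [[0,0,0],[0,0,0]],
  [[0,0,0],[0,0,0]],
  [[0,0,0],[0,0,0]],
  [[0,0,0],[0,0,0]],
  [[0,0,0],[0,0,0]],
  [[0,0,0],[0,0,0]],
], claw=0.3, newtons=20)

```text
t: 3.57
tool_pos: [0.5376, 0.2345, 0.1909]
orientation: [2.41, 2.015, 0.003]
force: [-0.3, -1.2, 6.7]
opening: 0.0358
gripper_force: 20.0
```

Request:
apply_moves([
  [[0,0,-10],[0,0,0]],
  [[0,0,-30],[0,0,0]],
  [[0,0,-40],[0,0,0]],
  [[0,0,-40],[0,0,0]],
  [[-36,8,-13],[0,0,0]],
  [[-36,8,-13],[0,0,0]],
  [[-36,8,-13],[0,0,0]],
  [[-36,8,-13],[0,0,0]],
  [[-36,8,-13],[0,0,0]],
  [[-36,8,-13],[0,0,0]],
  [[-36,8,-13],[0,0,0]],
])

```text
t: 4.48
tool_pos: [0.5469, -0.0253, 0.402]
orientation: [2.41, 2.015, 0.0]
force: [0.6, -0.0, 0.1]
opening: 0.0355
gripper_force: 20.0
```

Request:
apply_moves([
  [[-36,8,-12],[0,0,0]],
  [[-36,8,-12],[0,0,0]],
  [[-36,8,-12],[0,0,0]],
  [[-36,8,-12],[0,0,0]],
  [[-36,8,-12],[0,0,0]],
  [[-36,8,-12],[0,0,0]],
  [[0,0,0],[0,0,0]],
  [[0,0,0],[0,0,0]],
])

```text
t: 5.15
tool_pos: [0.556, -0.2466, 0.4736]
orientation: [2.413, 2.011, 0.001]
force: [0.4, 0.0, -0.4]
opening: 0.0352
gripper_force: 20.0
```

Run:
```python
from h import *
s,p,R=pose();cal=cam("wrist");im,d=robot.read_camera("wrist")
np.savez("pics/w2.npz",im=im,d=d,R=cal[1],t=cal[2]);togo([560,-250,450]);print(s["gripper_force"],s["opening"])
cv2.imwrite("pics/w2.png",im)
P=cloud(cal,d)
for v in range(20,300,20):print(v,[tuple(np.round(P[v,u]*1000).astype(int).tolist()) for u in range(180,350,24)])
```

```text
t 5.2 p [ 556.2 -245.1  472.8] toolx [0.179 0.984 0.001] tooly [ 0.984 -0.179 -0.   ] z [-0.     0.001 -1.   ] go(tool mm) [-4.2  4.6 22.8] F [-0.3  0.6 -0.8]
19.99915301799774 0.03522574850092009
20 [(497, -72, -1), (526, -77, -1), (554, -82, 0), (582, -87, 1), (611, -92, -1), (639, -98, 0), (667, -103, 0), (696, -108, -1)]
40 [(492, -94, 1), (522, -100, 12), (551, -108, 29), (578, -113, 28), (607, -114, 0), (636, -120, 1), (664, -125, 0), (693, -130, 0)]
60 [(510, -131, 126), (517, -122, 10), (547, -129, 32), (574, -134, 30), (602, -138, 11), (621, -148, 86), (659, -148, 11), (691, -153, 0)]
80 [(506, -148, 127), (526, -151, 117), (547, -155, 109), (570, -159, 105), (594, -162, 89), (618, -167, 85), (656, -171, 12), (688, -176, -1)]
100 [(475, -162, 0), (507, -168, 12), (539, -173, 43), (566, -178, 39), (594, -183, 22), (624, -189, 11), (656, -195, 0), (686, -200, 0)]
120 [(470, -186, 3), (500, -192, 0), (570, -171, 453), (561, -202, 9), (591, -208, 13), (621, -213, 10), (652, -220, 1), (683, -225, 0)]
140 [(463, -211, 0), (494, -217, 1), (525, -223, -1), (556, -229, -2), (587, -23
[... 343 characters left out ...]
, (476, -297, 1), (548, -218, 292), (570, -171, 453), (571, -223, 292), (606, -321, 3), (639, -327, 3), (671, -333, 1)]
220 [(436, -321, -1), (469, -326, 0), (546, -229, 292), (558, -231, 292), (570, -233, 292), (602, -350, 2), (635, -356, 2), (668, -362, 1)]
240 [(435, -342, 20), (534, -233, 302), (544, -239, 293), (556, -242, 291), (568, -243, 293), (579, -241, 302), (622, -354, 69), (665, -393, 1)]
260 [(527, -232, 322), (537, -234, 322), (542, -250, 293), (554, -252, 292), (566, -254, 293), (577, -242, 321), (587, -244, 321), (662, -425, 0)]
280 [(530, -233, 338), (539, -235, 337), (539, -262, 292), (552, -264, 292), (564, -266, 292), (575, -243, 334), (584, -243, 338), (584, -216, 383)]
```

View pics/w2.png

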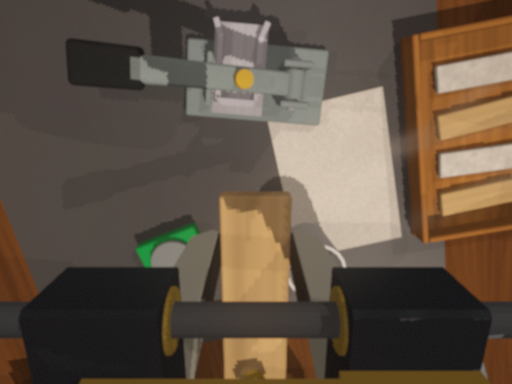

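The wrist view shows the press foot at (187..327, 35..125) and the nest channel at (215..268, 20..110), with its flared mouth at the top. The gold knob over the punch is at (244,78) and the black grip at (105,63).

Run:
```python
from h import *
f=np.load("pics/w2.npz");im,d=f["im"],f["d"];c=(robot.calibration("wrist"),f["R"],f["t"])
P=cloud(c,d);V,U=np.indices(d.shape);reg=(V<135)&(U>60)&(U<345)
# lever centre line: high points
m=reg&(P[...,2]>.08)&(P[...,2]<.2)
p=P[m]*1000
h=cv2.cvtColor(im,cv2.COLOR_BGR2HSV)
r=cv2.fitLine(p[:,:2].astype(np.float32),cv2.DIST_HUBER,0,.01,.01).ravel();ux=r[:2]*np.sign(r[0]);print("lever dir",np.degrees(np.arctan2(ux[1],ux[0])),"pt",r[2:])
uy=np.array([-ux[1],ux[0]])
# black grip
g=m&(im.max(2)<45);q=P[g]*1000;s=q[:,:2]@ux;print("grip mean",q.mean(0),"along",np.percentile(s,[1,99]),"lat",np.percentile(q[:,:2]@uy,[2,98]))
A=np.c_[s,np.ones(len(s))];print("slope z/along",np.linalg.lstsq(A,q[:,2],rcond=None)[0])
# gold knob
k=(abs(U-244)<14)&(abs(V-78)<14)&(h[...,1]>140)&(h[...,2]>110);print("knob",P[k].mean(0)*1000,k.sum())
# foot plate z~11
r,kk=rect(reg&(abs(P[...,2]-.011)<.004)&(U>183),c,.011);print("plate",r)
# nest: floor & walls
o=r[0]
for nm,lo,hi in(("floor",26,33),("wall",35,41),("stop",40.5,47)):
    w=reg&(U>195)&(U<285)&(P[...,2]*1000>lo)&(P[...,2]*1000<hi);q=P[w]*1000
    a=q[:,:2]@ux;b=q[:,:2]@uy;print(nm,len(q),"x",np.round(np.percentile(a,[2,10,50,90,98]),1),"y",np.round(np.percentile(b,[2,50,98]),1),"z",np.median(q[:,2]).round(1))
    if nm=="wall":
        for b0 in range(int(b.min()),int(b.max()),8):
            e=a[(b>=b0)&(b<b0+8)]
            if len(e):print(b0,len(e),np.histogram(e,bins=np.arange(a.min(),a.max()+4,4))[0])
        print("bins from",a.min())
big=cv2.resize(im[5:130,55:340],None,fx=2.8,fy=2.8,interpolation=2);cv2.imwrite("pics/w2c.png",big);print(big.shape,"ux",ux)
```

```text
lever dir -15.0164 pt [ 510.1458  -142.00523]
grip mean [ 449.56188095 -125.4422      151.93592118] along [444.01798291 495.09932583] lat [-21.52339274  11.63065013]
slope z/along [ -0.41929023 347.62354859]
knob [ 562.2916863 -155.827756   112.6508699] 282
plate ((572.6121215820312, -159.05831909179688), (89.46141815185547, 169.1575927734375), 75.02455139160156)
floor 2823 x [539.4 546.9 574.8 602.3 609.7] y [-41.8  21.9  55.4] z 29.6
wall 680 x [545.7 549.1 575.2 599.7 603.8] y [-31.6  28.4  58. ] z 37.8
-33 78 [ 0 14  8  3  2  4  6  3  4  3  5  3  6 15  2  0  0  0  0  0  0]
-25 78 [ 0 14 27  0  0  0  0  0  0  0  0  0  8 24  4  0  0  0  0  1  0]
7 40 [ 0  5  9  0  0  0  0  0  0  0  0  0  5 16  1  0  0  0  0  3  1]
15 83 [ 0 16 28  0  0  0  0  0  0  0  0  0  9 24  5  0  0  0  0  1  0]
23 88 [ 0 16 27  0  0  0  0  0  0  0  0  0 11 29  5  0  0  0  0  0  0]
31 78 [ 0 16 24  0  0  0  0  0  0  0  0  0  8 28  2  0  0  0  0  0  0]
39 90 [ 1 20 24  0  0  0  0  0  0  0  0  0  7 25 13  0  0  0  0  0  0]
47 93 [13 28  4  0  0  0  0  0  0  0  0  0  0 17 27  4  0  0  0  0  0]
55 50 [15 11  0  0  0  0  0  0  0  0  0  0  0  0 16  8  0  0  0  0  0]
bins from 543.1990130743334
stop 266 x [552.4 556.8 575.3 593.5 599.3] y [-33.  -29.2 -24.2] z 42.0
(350, 798, 3) ux [ 0.9658517  -0.25909555]
```

View pics/w2c.png

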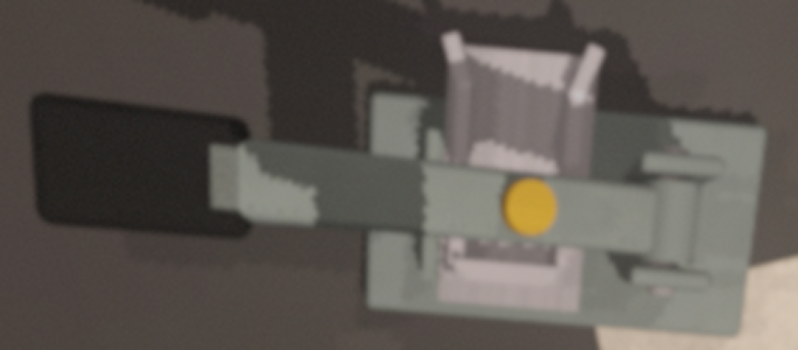

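The crop confirms it: nest walls at (455..470) and (580..600), the stop bar at y~285 px, and the press yawed -15.0°. Nest centre is a=574.5 and the stop face is b=-24.2 in press-aligned axes; the floor is at 29.6 mm, as it should be.

```bash
cat >> h.py <<'E'
ux=np.array([.9659,-.2591]);uy=np.array([.2591,.9659]);A0,B0=574.5,-4.3
def W(a,b,z): return np.r_[(A0+a)*ux+(B0+b)*uy,z]
E
python3 - <<'E'
from h import *
s,p,R=pose();f=np.load("pics/w2.npz");c=(robot.calibration("wrist"),f["R"],f["t"]);P=cloud(c,f["d"])*1000
m=(abs(P[...,2]-292)<4);m[:, :205]=0;m[:,305:]=0
r,k=rect(m,c,.292);print("tag rect",r)
q=(P[m]-p)@R;print("tail along toolx",np.percentile(q[:,0],[98,99.5]),"lat",np.percentile(q[:,1],[1,50,99]),"dz",np.median(q[:,2]))
w=(P[m]-p)@R; 
for lo,hi in((-25,-10),(0,20)):
  e=w[(w[:,0]>lo)&(w[:,0]<hi)];print(lo,np.percentile(e[:,1],[2,98]))
togo(W(0,178,300))
E
```

```text
tag rect ((556.21826171875, -246.65875244140625), (59.85663986206055, 50.180397033691406), 79.5908203125)
tail along toolx [26.80559966 27.24824388] lat [-17.73183402   0.13149284  18.20899579] dz 180.45448138269103
-25 [-16.79353804  17.40837843]
0 [-19.99248272  20.48372272]
t 5.2 p [ 556.2 -245.1  472.8] toolx [0.179 0.984 0.001] tooly [ 0.984 -0.179 -0.   ] z [-0.     0.001 -1.   ] go(tool mm) [267.5  -4.1 173. ] F [-0.3  0.6 -0.8]
```

Request:
apply_moves([
  [[33,-0.5,15],[0,0,0]],
  [[33,-0.5,20],[0,0,0]],
  [[33,-0.5,20],[0,0,0]],
  [[33,-0.5,20],[0,0,0]],
  [[33,-0.5,20],[0,0,0]],
  [[33,-0.5,20],[0,0,0]],
  [[33,-0.5,20],[0,0,0]],
  [[33,-0.5,20],[0,0,0]],
  [[0,0,10],[0,0,0.041]],
  [[0,0,8],[0,0,0.041]],
  [[0,0,0],[0,0,0]],
  [[0,0,0],[0,0,0]],
])

```text
t: 6.2
tool_pos: [0.5984, 0.0173, 0.299]
orientation: [-2.486, -1.918, 0.002]
force: [0.4, -0.2, -0.5]
opening: 0.0357
gripper_force: 20.0
```

Run:
```python
from h import *
togo(W(0,178,223))
```

```text
t 6.2 p [598.4  17.3 299. ] toolx [ 0.254  0.967 -0.   ] tooly [ 0.967 -0.254 -0.002] z [-0.002  0.    -1.   ] go(tool mm) [ 1.9  1.2 76. ] F [ 0.4 -0.2 -0.5]
```

Request:
apply_moves([
  [[0,1,30],[0,0,0.005]],
  [[0,0,25],[0,0,0]],
  [[0,0,15],[0,0,0]],
  [[0,0,6],[0,0,0]],
  [[-10,0,0],[0,0,0]],
  [[-10,0,0],[0,0,0]],
  [[0,0,0],[0,0,0]],
])

```text
t: 6.78
tool_pos: [0.5954, -0.0058, 0.2257]
orientation: [2.494, 1.906, 0.002]
force: [-0.4, -0.2, -1.2]
opening: 0.0356
gripper_force: 20.0
```

Run:
```python
from h import *
togo(W(0,80,223))
im,d=robot.read_camera("top");ct=cam("top");P=cloud(ct,d)*1000
u0=P[150:280,220:330];img=im[150:280,220:330]
a=u0[...,:2]@ux-A0;b=u0[...,:2]@uy-B0
for lo,hi in((64,80),(80,110)):
  m=(abs(u0[...,2]-43)<7)&(b>lo)&(b<hi)&(abs(a)<40);print("tag a range",lo,np.percentile(a[m],[3,50,97]) if m.any() else 0,m.sum(),"bmin",b[m].min() if m.any() else 0)
cv2.imwrite("pics/t2.png",cv2.resize(im[140:270,225:335],None,fx=4.5,fy=4.5,interpolation=2))
```

```text
t 6.78 p [595.4  -5.8 225.7] toolx [ 0.263  0.965 -0.   ] tooly [ 0.965 -0.263  0.003] z [ 0.003 -0.001 -1.   ] go(tool mm) [-73.   -1.8   2.7] F [-0.4 -0.2 -1.2]
tag a range 64 [-15.01779795  -4.80085346  19.98682235] 67 bmin 64.03880282503995
tag a range 80 [-14.69878678   2.89454852  19.54583514] 156 bmin 80.26405091035437
```

View pics/t2.png

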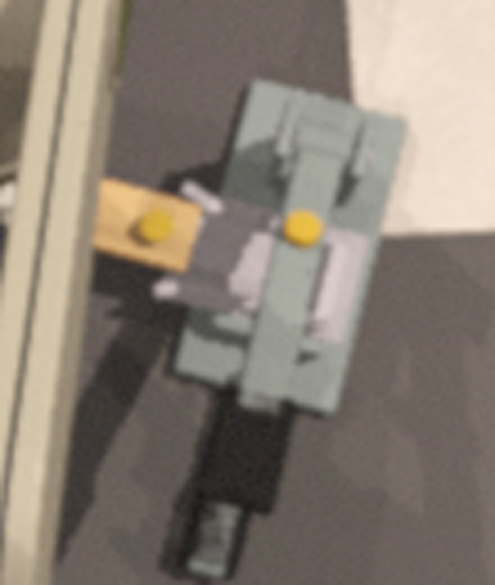

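The picture shows the tag front between the flared lips at (175..205, 180..300), with the stud up at (155,225). It sits about 2 mm too far towards the hinge, so I'll correct that and slide in.

Request:
apply_moves([
  [[0,-1.8,1],[0,0,0]],
  [[-8,0,1],[0,0,0]],
  [[-8,0,0],[0,0,0]],
  [[-8,0,0],[0,0,0]],
  [[-8,0,0],[0,0,0]],
  [[0,0,0],[0,0,0]],
])

```text
t: 7.33
tool_pos: [0.5845, -0.0358, 0.2217]
orientation: [2.496, 1.907, -0.001]
force: [-0.1, -0.5, -1.0]
opening: 0.0354
gripper_force: 20.0
```

Request:
apply_moves([
  [[-6,0,0],[0,0,0]],
  [[-6,0,0],[0,0,0]],
  [[-6,0,0],[0,0,0]],
  [[-6,0,0],[0,0,0]],
  [[0,0,0],[0,0,0]],
])

```text
t: 7.75
tool_pos: [0.5784, -0.0584, 0.2217]
orientation: [2.496, 1.907, -0.001]
force: [0.0, -0.3, -0.5]
opening: 0.0357
gripper_force: 20.0
```

Run:
```python
from h import *
togo(W(0,80,223))
```

```text
t 7.75 p [578.4 -58.4 221.7] toolx [ 0.263  0.965 -0.   ] tooly [ 0.965 -0.263 -0.   ] z [-0. -0. -1.] go(tool mm) [-17.7   0.8  -1.3] F [ 0.  -0.3 -0.5]
```

Request:
apply_moves([
  [[-4,0.5,0],[0,0,0]],
  [[-4,0,0],[0,0,0]],
  [[-3,0,0],[0,0,0]],
  [[0,0,0],[0,0,0]],
])

```text
t: 8.08
tool_pos: [0.5761, -0.0686, 0.2217]
orientation: [2.496, 1.908, -0.0]
force: [0.2, -0.1, -0.6]
opening: 0.0354
gripper_force: 20.0
```

Request:
apply_moves([
  [[-1,0,0],[0,0,0]],
  [[-1,0,0],[0,0,0]],
  [[0,0,0],[0,0,0]],
])

```text
t: 8.33
tool_pos: [0.5757, -0.07, 0.2218]
orientation: [2.495, 1.909, -0.0]
force: [-0.1, 0.0, -0.2]
opening: 0.0356
gripper_force: 20.0
```

Request:
apply_moves([
  [[-1,0,0],[0,0,0]],
  [[-0.5,0,0],[0,0,0]],
  [[0,0,0],[0,0,0]],
])

```text
t: 8.58
tool_pos: [0.5753, -0.0714, 0.2218]
orientation: [2.495, 1.909, -0.0]
force: [-0.7, 0.2, -1.1]
opening: 0.0358
gripper_force: 20.0
```

Request:
apply_moves([
  [[-0.5,0,0],[0,0,0]],
  [[-0.5,0,0],[0,0,0]],
  [[0,0,0],[0,0,0]],
])

```text
t: 8.83
tool_pos: [0.575, -0.0724, 0.2217]
orientation: [2.495, 1.909, -0.0]
force: [-0.6, 0.2, -0.0]
opening: 0.0356
gripper_force: 20.0
```

Request:
apply_moves([
  [[-0.5,0,0],[0,0,0]],
  [[-0.5,0,0],[0,0,0]],
  [[0,0,0],[0,0,0]],
])

```text
t: 9.08
tool_pos: [0.5748, -0.0734, 0.2217]
orientation: [-2.495, -1.908, 0.0]
force: [-1.2, 0.3, 0.1]
opening: 0.0358
gripper_force: 20.0
```

Request:
apply_moves([
  [[-0.5,0,0],[0,0,0]],
  [[-0.5,0,0],[0,0,0]],
  [[0,0,0],[0,0,0]],
])

```text
t: 9.33
tool_pos: [0.5745, -0.0744, 0.2217]
orientation: [2.495, 1.908, -0.0]
force: [0.1, -0.4, -1.0]
opening: 0.0356
gripper_force: 20.0
```

Request:
apply_moves([
  [[-0.5,0,0],[0,0,0]],
  [[-0.5,0,0],[0,0,0]],
  [[0,0,0],[0,0,0]],
])

```text
t: 9.58
tool_pos: [0.5743, -0.0752, 0.2217]
orientation: [-2.495, -1.908, -0.0]
force: [1.4, 0.7, -0.5]
opening: 0.0356
gripper_force: 20.0
```

Request:
apply_moves([
  [[-0.5,0,0],[0,0,0]],
  [[-0.5,0,0],[0,0,0]],
  [[0,0,0],[0,0,0]],
])

```text
t: 9.83
tool_pos: [0.5741, -0.0756, 0.2217]
orientation: [-2.494, -1.908, -0.002]
force: [0.2, 6.2, 0.1]
opening: 0.0358
gripper_force: 20.0
```

Request:
apply_moves([
  [[-0.5,0,0],[0,0,0]],
  [[-0.5,0,0],[0,0,0]],
  [[0,0,0],[0,0,0]],
])

```text
t: 10.08
tool_pos: [0.574, -0.0758, 0.2218]
orientation: [-2.494, -1.908, -0.003]
force: [2.0, 9.1, -1.4]
opening: 0.0356
gripper_force: 20.0
```

Request:
apply_moves([
  [[1,0,0.5],[0,0,0]],
  [[0,0,0.5],[0,0,0]],
  [[0,0,0.5],[0,0,0]],
  [[0,0,0],[0,0,0]],
])

```text
t: 10.42
tool_pos: [0.5742, -0.0755, 0.2209]
orientation: [-2.494, -1.908, -0.002]
force: [-3.1, 7.2, 6.1]
opening: 0.0355
gripper_force: 20.0
```

Request:
apply_moves([
  [[0,0,0],[0,0,0]],
  [[0,0,0],[0,0,0]],
  [[0,0,0],[0,0,0]],
  [[0,0,0],[0,0,0]],
  [[0,0,0],[0,0,0]],
  [[0,0,0],[0,0,0]],
], claw=0.6)

```text
t: 10.92
tool_pos: [0.574, -0.0764, 0.2201]
orientation: [2.496, 1.908, -0.0]
force: [0.9, 0.2, -0.0]
opening: 0.0555
gripper_force: 0.0
```

Request:
apply_moves([
  [[0,0,-5],[0,0,0]],
  [[0,0,-20],[0,0,0]],
  [[0,0,-40],[0,0,0]],
  [[0,0,-40],[0,0,0]],
  [[0,0,-40],[0,0,0]],
  [[0,0,-30],[0,0,0]],
  [[0,0,0],[0,0,0]],
])

```text
t: 11.5
tool_pos: [0.5756, -0.0766, 0.4047]
orientation: [2.487, 1.902, 0.013]
force: [1.1, -0.7, 0.2]
opening: 0.0558
gripper_force: 0.0
```

Run:
```python
from h import *
togo(W(-113,0,400))
out=[]
im,d=robot.read_camera("top");ct=cam("top");P=cloud(ct,d)*1000
a=P[...,:2]@ux-A0;b=P[...,:2]@uy-B0;h=cv2.cvtColor(im,cv2.COLOR_BGR2HSV)
m=(abs(P[...,2]-40)<5)&(abs(a)<40)&(b>20)&(b<130)&(h[...,1]>70)
print("n",m.sum(),"a",np.percentile(a[m],[3,50,97]),"b",np.percentile(b[m],[1,99]),"z",np.median(P[m][:,2]))
r,_=rect(m,ct,.04);print(r)
cv2.imwrite("pics/t3.png",cv2.resize(im[140:270,225:335],None,fx=4.5,fy=4.5,interpolation=2))
```

```text
t 11.5 p [575.6 -76.6 404.7] toolx [0.262 0.965 0.001] tooly [ 0.965 -0.262  0.013] z [ 0.013 -0.003 -1.   ] go(tool mm) [ -79.8 -114.1    3.2] F [ 1.1 -0.7  0.2]
n 139 a [-17.10858075  -2.13993408  16.33547854] b [28.98868646 53.76266184] z 38.98743283895861
((564.2962036132812, -112.21876525878906), (26.382143020629883, 35.8038330078125), 77.13311767578125)
```

View pics/t3.png

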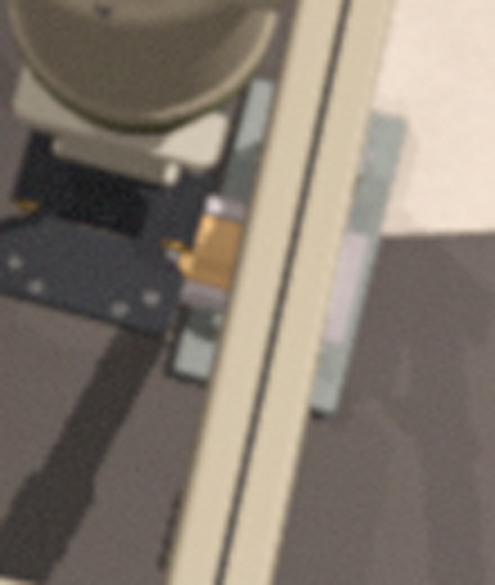

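The tag sits centred in the nest (a -17..16, top at 39 mm), between the lips at (185..240, 210..290). Next is the handle.

Request:
apply_moves([
  [[-16,-21,0],[0,0,0]],
  [[-16,-21,0],[0,0,0]],
  [[-16,-21,0],[0,0,0]],
  [[-16,-21,0],[0,0,0]],
  [[-16,-21,0],[0,0,0]],
  [[0,0,0],[0,0,0]],
  [[0,0,20],[0,0,0]],
  [[0,0,20],[0,0,0]],
  [[0,0,5],[0,0,0]],
  [[0,0,0],[0,0,0]],
], claw=0)

```text
t: 12.38
tool_pos: [0.451, -0.1255, 0.3477]
orientation: [-2.492, -1.906, 0.004]
force: [-0.3, 0.1, 0.2]
opening: 0.0005
gripper_force: 0.0
```

Run:
```python
from h import *
togo(W(-105,0,337));s,p,R=pose();print(s["opening"])
```

```text
t 12.38 p [ 451.  -125.5  347.7] toolx [0.262 0.965 0.001] tooly [ 0.965 -0.262 -0.005] z [-0.005  0.002 -1.   ] go(tool mm) [ 0.1  1.5 10.7] F [-0.3  0.1  0.2]
0.0005022708865084221
```

Request:
apply_moves([
  [[0,1,5],[0,0,0]],
  [[0,0,5],[0,0,0]],
  [[0,-1,3],[0,0,0]],
  [[0,-1,3],[0,0,0]],
  [[0,0,0],[0,0,0]],
])

```text
t: 12.8
tool_pos: [0.4506, -0.1256, 0.3339]
orientation: [-2.495, -1.908, 0.0]
force: [0.6, -0.6, -0.2]
opening: 0.0004
gripper_force: 0.3
```

Request:
apply_moves([
  [[0,-1,4],[0,0,0]],
  [[0,-1,4],[0,0,0]],
  [[0,0,0],[0,0,0]],
])

```text
t: 13.05
tool_pos: [0.4485, -0.125, 0.3254]
orientation: [-2.495, -1.908, 0.001]
force: [0.5, 0.6, 0.3]
opening: 0.0007
gripper_force: 0.4
```

Request:
apply_moves([
  [[0,-1,4],[0,0,0]],
  [[0,-1,4],[0,0,0]],
  [[0,0,0],[0,0,0]],
])

```text
t: 13.3
tool_pos: [0.4465, -0.1245, 0.3172]
orientation: [-2.495, -1.908, 0.001]
force: [0.3, 0.7, 0.9]
opening: 0.0005
gripper_force: 0.4
```

Request:
apply_moves([
  [[0,-1,4],[0,0,0]],
  [[0,-1,4],[0,0,0]],
  [[0,0,0],[0,0,0]],
])

```text
t: 13.55
tool_pos: [0.4446, -0.124, 0.3092]
orientation: [-2.495, -1.908, 0.001]
force: [0.8, -0.6, 1.3]
opening: 0.0004
gripper_force: 0.5
```

Run:
```python
from h import *
F=[]
im,d=robot.read_camera("scene");F.append(robot.read_state()["force"]);cs=cam("scene");P=cloud(cs,d)*1000
print(np.round(F,1));togo(W(-113,0,290))
cv2.imwrite("pics/s4.png",cv2.resize(im[90:225,175:335],None,fx=4,fy=4,interpolation=2))
```

```text
[[-1.1 -0.5  2. ]]
t 13.6 p [ 444.8 -124.   309.7] toolx [0.262 0.965 0.   ] tooly [ 0.965 -0.262 -0.001] z [-0.001  0.    -1.   ] go(tool mm) [ 0.3 -0.2 19.7] F [-1.1 -0.5  2. ]
```

View pics/s4.png

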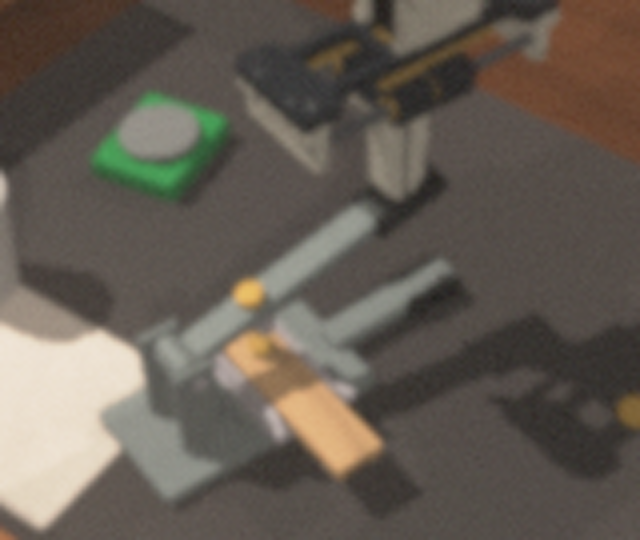

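The fingers rest on the grip at (400,190) and the lever is partly down. The tag is seated with the stud at (262,345).

Request:
apply_moves([
  [[0,-0.4,2],[0,0,0]],
  [[0,0,0],[0,0,0]],
])

```text
t: 13.77
tool_pos: [0.4446, -0.124, 0.308]
orientation: [2.495, 1.908, -0.0]
force: [0.6, -0.4, 1.2]
opening: 0.0003
gripper_force: 0.6
```

Request:
apply_moves([
  [[0,-0.4,2],[0,0,0]],
  [[0,0,0],[0,0,0]],
])

```text
t: 13.93
tool_pos: [0.4442, -0.1239, 0.306]
orientation: [-2.495, -1.908, 0.0]
force: [0.4, -1.0, 1.2]
opening: 0.0006
gripper_force: 0.6
```

Request:
apply_moves([
  [[0,-0.4,2],[0,0,0]],
  [[0,0,0],[0,0,0]],
])

```text
t: 14.1
tool_pos: [0.4437, -0.1238, 0.3039]
orientation: [-2.495, -1.908, 0.0]
force: [0.5, 0.2, 0.2]
opening: 0.0005
gripper_force: 0.6
```

Request:
apply_moves([
  [[0,-0.4,2],[0,0,0]],
  [[0,0,0],[0,0,0]],
])

```text
t: 14.27
tool_pos: [0.4433, -0.1237, 0.3019]
orientation: [-2.495, -1.908, 0.0]
force: [0.7, 0.5, 0.2]
opening: 0.0003
gripper_force: 0.6
```

Request:
apply_moves([
  [[0,-0.4,2],[0,0,0]],
  [[0,0,0],[0,0,0]],
])

```text
t: 14.43
tool_pos: [0.4429, -0.1236, 0.2999]
orientation: [-2.495, -1.908, 0.0]
force: [0.1, 0.3, 1.6]
opening: 0.0004
gripper_force: 0.7
```

Request:
apply_moves([
  [[0,-0.4,2],[0,0,0]],
  [[0,0,0],[0,0,0]],
])

```text
t: 14.6
tool_pos: [0.4425, -0.1234, 0.2979]
orientation: [-2.495, -1.908, 0.0]
force: [1.1, 0.1, 1.1]
opening: 0.0003
gripper_force: 0.7
```

Request:
apply_moves([
  [[0,-0.3,2],[0,0,0]],
  [[0,0,0],[0,0,0]],
])

```text
t: 14.77
tool_pos: [0.4422, -0.1234, 0.2959]
orientation: [-2.495, -1.908, 0.0]
force: [0.3, 0.1, 1.6]
opening: 0.0005
gripper_force: 0.7
```

Request:
apply_moves([
  [[0,-0.3,2],[0,0,0]],
  [[0,0,0],[0,0,0]],
])

```text
t: 14.93
tool_pos: [0.442, -0.1233, 0.2939]
orientation: [-2.495, -1.908, 0.0]
force: [0.2, -0.2, 1.0]
opening: 0.0004
gripper_force: 0.7
```

Request:
apply_moves([
  [[0,-0.2,2],[0,0,0]],
  [[0,0,0],[0,0,0]],
])

```text
t: 15.1
tool_pos: [0.4418, -0.1233, 0.2919]
orientation: [-2.495, -1.908, 0.0]
force: [0.7, -1.2, 2.0]
opening: 0.0004
gripper_force: 0.8
```

Request:
apply_moves([
  [[0,-0.2,2],[0,0,0]],
  [[0,0,0],[0,0,0]],
])

```text
t: 15.27
tool_pos: [0.4416, -0.1232, 0.2899]
orientation: [-2.495, -1.908, 0.0]
force: [0.1, -0.9, 1.4]
opening: 0.0002
gripper_force: 0.8
```

Request:
apply_moves([
  [[0,-0.2,2],[0,0,0]],
  [[0,0,0],[0,0,0]],
])

```text
t: 15.43
tool_pos: [0.4414, -0.1231, 0.2879]
orientation: [-2.495, -1.908, 0.0]
force: [-0.1, 0.5, 1.0]
opening: 0.0002
gripper_force: 0.8
```

Request:
apply_moves([
  [[0,-0.2,2],[0,0,0]],
  [[0,0,0],[0,0,0]],
])

```text
t: 15.6
tool_pos: [0.4412, -0.1231, 0.2859]
orientation: [-2.495, -1.908, 0.0]
force: [0.3, -0.3, 1.4]
opening: 0.0005
gripper_force: 0.8
```

Request:
apply_moves([
  [[0,-0.1,2],[0,0,0]],
  [[0,0,0],[0,0,0]],
])

```text
t: 15.77
tool_pos: [0.4411, -0.1231, 0.2839]
orientation: [-2.495, -1.908, 0.0]
force: [1.0, 0.1, 2.2]
opening: 0.0008
gripper_force: 0.9
```

Request:
apply_moves([
  [[0,-0.1,2],[0,0,0]],
  [[0,0,0],[0,0,0]],
])

```text
t: 15.93
tool_pos: [0.441, -0.123, 0.2819]
orientation: [-2.495, -1.908, 0.0]
force: [-0.0, 0.2, 1.7]
opening: 0.0003
gripper_force: 0.9
```

Request:
apply_moves([
  [[0,-0.1,2],[0,0,0]],
  [[0,0,0],[0,0,0]],
])

```text
t: 16.1
tool_pos: [0.441, -0.123, 0.2799]
orientation: [-2.495, -1.908, 0.0]
force: [-0.1, 0.2, 2.5]
opening: 0.0005
gripper_force: 1.1
```

Request:
apply_moves([
  [[0,-0.1,2],[0,0,0]],
  [[0,0,0],[0,0,0]],
])

```text
t: 16.27
tool_pos: [0.4409, -0.123, 0.2781]
orientation: [2.495, 1.908, 0.0]
force: [-1.3, 0.6, 3.6]
opening: 0.0005
gripper_force: 2.0
```

Request:
apply_moves([
  [[0,0,2],[0,0,0]],
  [[0,0,0],[0,0,0]],
])

```text
t: 16.43
tool_pos: [0.4409, -0.123, 0.2763]
orientation: [2.495, 1.909, -0.0]
force: [-2.7, -0.1, 5.8]
opening: 0.0007
gripper_force: 3.0
```

Request:
apply_moves([
  [[0,0,2],[0,0,0]],
  [[0,0,0],[0,0,0]],
])

```text
t: 16.6
tool_pos: [0.4409, -0.123, 0.2744]
orientation: [-2.495, -1.908, 0.0]
force: [-2.9, 1.7, 8.2]
opening: 0.0004
gripper_force: 3.6
```

Request:
apply_moves([
  [[0,0,2],[0,0,0]],
  [[0,0,0],[0,0,0]],
])

```text
t: 16.77
tool_pos: [0.4409, -0.123, 0.2724]
orientation: [-2.495, -1.908, 0.0]
force: [-4.0, 1.2, 7.3]
opening: 0.0008
gripper_force: 3.9
```

Request:
apply_moves([
  [[0,0,2],[0,0,0]],
  [[0,0,0],[0,0,0]],
])

```text
t: 16.93
tool_pos: [0.4408, -0.123, 0.2704]
orientation: [-2.495, -1.908, 0.0]
force: [-3.6, -0.3, 8.5]
opening: 0.0004
gripper_force: 4.0
```

Request:
apply_moves([
  [[0,0,2],[0,0,0]],
  [[0,0,0],[0,0,0]],
])

```text
t: 17.1
tool_pos: [0.4408, -0.123, 0.2683]
orientation: [-2.495, -1.908, 0.001]
force: [-2.9, 0.5, 6.6]
opening: 0.0004
gripper_force: 3.4
```

Request:
apply_moves([
  [[0,0,1.5],[0,0,0]],
  [[0,0,0],[0,0,0]],
])

```text
t: 17.27
tool_pos: [0.4408, -0.123, 0.2667]
orientation: [-2.495, -1.908, 0.0]
force: [-1.4, 1.2, 4.6]
opening: 0.0005
gripper_force: 2.6
```

Request:
apply_moves([
  [[0,0,1.5],[0,0,0]],
  [[0,0,0],[0,0,0]],
])

```text
t: 17.43
tool_pos: [0.4408, -0.123, 0.265]
orientation: [-2.495, -1.908, 0.0]
force: [-1.6, 0.1, 2.2]
opening: 0.0006
gripper_force: 1.3
```

Request:
apply_moves([
  [[0,0,1],[0,0,0]],
  [[0,0,0],[0,0,0]],
])

```text
t: 17.6
tool_pos: [0.4408, -0.123, 0.2639]
orientation: [-2.495, -1.908, 0.0]
force: [-0.8, 0.3, 2.9]
opening: 0.0002
gripper_force: 1.2
```

Request:
apply_moves([
  [[0,0,0.7],[0,0,0]],
  [[0,0,0],[0,0,0]],
])

```text
t: 17.77
tool_pos: [0.4408, -0.123, 0.2633]
orientation: [-2.495, -1.908, 0.0]
force: [-2.4, 0.1, 2.4]
opening: 0.0005
gripper_force: 1.2
```

Request:
apply_moves([
  [[0,0,0.6],[0,0,0]],
  [[0,0,0],[0,0,0]],
])

```text
t: 17.93
tool_pos: [0.4409, -0.123, 0.2628]
orientation: [-2.495, -1.908, 0.0]
force: [-1.7, 0.4, 2.6]
opening: 0.0004
gripper_force: 1.2
```

The resistance peaked, gave way and fell back to spring level, so the stud has pulled itself home. I'll stop here and let the handle rise with the fingers.

Request:
apply_moves([
  [[0,0,-5],[0,0,0]],
  [[0,0,-8],[0,0,0]],
  [[0,1,-8],[0,0,0]],
  [[0,2,-8],[0,0,0]],
  [[0,2,-8],[0,0,0]],
  [[0,2,-8],[0,0,0]],
  [[0,2,-8],[0,0,0]],
  [[0,2,-8],[0,0,0]],
  [[0,2,-8],[0,0,0]],
  [[0,2,-8],[0,0,0]],
  [[0,0,-8],[0,0,0]],
  [[0,0,-8],[0,0,0]],
])

```text
t: 18.93
tool_pos: [0.4554, -0.1269, 0.3565]
orientation: [-2.495, -1.908, 0.0]
force: [0.2, 0.0, 0.0]
opening: 0.0009
gripper_force: 0.0
```

Request:
apply_moves([
  [[0,0,-30],[0,0,0]],
  [[0,0,-40],[0,0,0]],
  [[-30,-20,-10],[0,0,0]],
  [[-30,-20,-10],[0,0,0]],
  [[-30,-20,0],[0,0,0]],
  [[-30,-20,0],[0,0,0]],
  [[-30,-20,0],[0,0,0]],
  [[0,0,0],[0,0,0]],
  [[0,0,0],[0,0,0]],
  [[0,0,0],[0,0,0]],
])

```text
t: 19.77
tool_pos: [0.3196, -0.2454, 0.4462]
orientation: [2.497, 1.907, 0.001]
force: [0.7, -0.0, 0.4]
opening: 0.0001
gripper_force: 0.0
```

Run:
```python
from h import *
im,d=robot.read_camera("scene");it,dt=robot.read_camera("top");s,p,R=pose();print(s["t"],p,np.round(s["force"],1))
A=np.zeros((560,800,3),np.uint8);A[:540,:470]=cv2.resize(im[110:225,200:300],(470,540),interpolation=2);A[:540,475:800]=cv2.resize(it[150:270,235:307],(325,540),interpolation=2)
cv2.imwrite("pics/end.png",A)
P=cloud(cam("scene"),d)*1000;h=cv2.cvtColor(im,cv2.COLOR_BGR2HSV)
a=P[...,:2]@ux-A0;b=P[...,:2]@uy-B0
m=(abs(a)<11)&(abs(b)<11)&(P[...,2]>30)&(P[...,2]<62);print("stud area z",np.percentile(P[m][:,2],[10,50,90,97]),m.sum())
m=(abs(a)<12)&(b>25)&(b<105)&(P[...,2]>30)&(P[...,2]<62);print("tag z",np.percentile(P[m][:,2],[10,50,90]),m.sum())
m=(abs(b)<8)&(abs(a+104)<15)&(P[...,2]>50);print("grip z",np.median(P[m][:,2]))
```

```text
19.8667 [ 320.25498993 -244.84400608  445.9923419 ] [-0.5  0.2 -0.6]
stud area z [38.72900305 41.08131667 43.38219089 44.54531777] 52
tag z [38.16898485 39.78712022 41.32809885] 227
grip z 149.96573358231842
```

View pics/end.png

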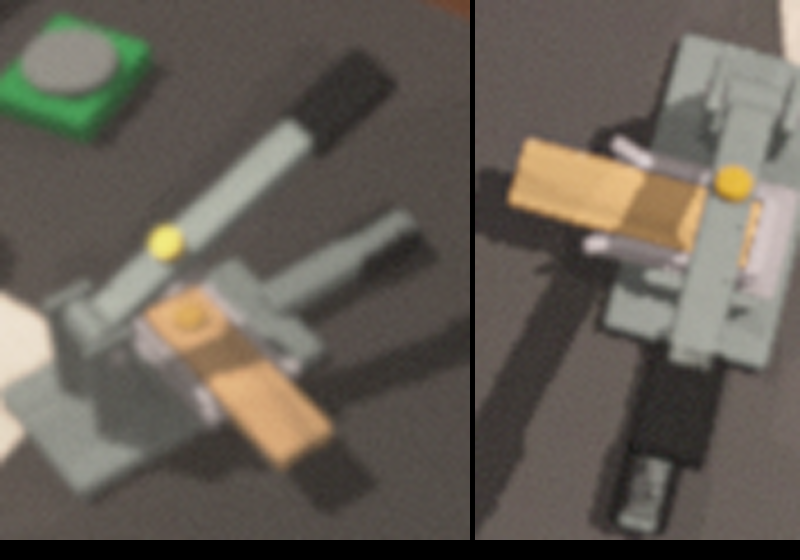

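The picture shows the stud flush at (188,315), about 43 mm high and so 3 mm over the wood. The handle is fully up again, and the tag is seated with its front against the stop.

```bash
python3 -c "
from plant import robot;print(robot.close_job())"
```

```text
the job is handed in; nothing more can be done
None
```

The job is handed in: the studded tag is seated in the press against the stop, the stud is home about 3 mm over the wood, the handle is back up and nothing else on the desk was touched.

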